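# Roll-test the axle pins, pack the true ones and hasp the case

## Robot

A 6-joint arm with a two-finger parallel gripper is mounted at the origin on a cart in front of the work surface, level with it; the furniture and walls round the work are solid. World frame = base frame: x ahead of the robot, y to its left, z up, the work surface at z = 0. Lengths are in m, angles in rad, forces in N, time in s.
With the tool pointing down it reaches from about 0.275 to 0.875 m from the base axis. Payload 12.5 kg.
Tool frame: the origin (TCP) lies on the centre line of the jaws, within the pads' length; the fingertips stand r.finger_overhang ahead of it and the grasp point (between the pads) lies 3 mm ahead of it (r.finger_overhang is the distance from the TCP to the fingertips, in m); z points along the fingers, y is the line along which they close (so a half turn about z gives the same grasp; the last joint's range is limited). The gripper opens to 85 mm and grips with 20 to 120 N. Pads are 22 mm wide; open, the fingers measure 114 mm over their backs; the gripper's body (76 mm by 85 mm) begins 54 mm behind the grasp point. The pads swing forward as they close: fully open they stand 13 mm farther back than shut.
Start: joints at [1.179, 0.351, 1.652, -0, 1.139, -0.085], TCP at [0.166, 0.524, 0.253] pointing down, gripper open.
Joint ranges: [-2.75, 2.75], [-0.79, 2.1], [0.01, 2.65], [-1.57, 4.71], [0.07, 3.14], [-2.87, 2.87]. Speed limits (rad/s): [2.22, 2.22, 2.79, 3.14, 3.14, 3.14].

## Interface

Orientations are given as a unit quaternion [x, y, z, w].
In Python, from cell import r, optics gives the robot as it stands. The module is installed in compiled form; this text tells all that it offers. Calls block until the motion is done:
- r.move_to(position, orientation): joint-space move of the TCP to a pose.
- r.move_linear(position, rot=None, vel=0.15): straight line of the TCP; rot=None keeps the orientation; vel is the mean speed in m/s.
- r.set_joints(angles): joint-space move.
- r.set_gripper(opening, squeeze=None): opening from 0.0 (shut) to 1.0 (fully open); squeeze is the grip in N (None keeps the last); returns when the fingers have stopped.
- r.sleep(seconds).
- r.inverse_kinematics(position, orientation): joint angles nearest the present ones, or None.
- optics.get_image(name): name is "scene" or "top" or "wrist"; returns a dict with "pixels" (400x640x3 uint8, red, green, blue), "depth" (400x640 float32, m along the optical axis (not along the pixel's ray), 0 where there is no reading), "fx", "fy", "cx", "cy" (pixels), "camera_from_world" (4x4, takes a point from world to camera coordinates); the wrist camera has in their place "mount" (4x4, takes a point from camera to tool coordinates, whose origin is the TCP and whose axes are the flange's). Camera axes: x right, y down, z forward; pixel columns grow to the right and rows downward; lengths in m; the calibration is good to about 2 mm. A picture is of the moment at which its call begins: read the wrist's pose just before it.
A pose or a line that the arm cannot do raises r.PlanningError and nothing moves.
- r.hand_in(): hands the job in; it is judged then, once.
Readings, each from a call of its own:
- r.current_t(): time.
- r.current_q(): joint angles.
- r.current_qvel(): joint speeds.
- r.current_effort(): joint torques, N m.
- r.current_tool_pos(): TCP position.
- r.current_ee_rot(): TCP orientation.
- r.current_contact_force(): force on the tool from outside, world axes, zero at the start.
- r.current_torque(): the same for the moment, N m.
- r.current_opening(): opening from 0.0 (shut) to 1.0 (fully open).
- r.current_finger_force(): force on a finger pad.
Only numpy, scipy, OpenCV 4.12 (cv2) and the standard library are available. Lean on these libraries where they do the work, as an engineer would, in place of code of your own. Each camera call takes 0.05 s, during which the arm holds its last target. There are 200 camera calls.

## Task

Sort the axle pins in the wooden rack by rolling them: laid across the leaning steel plate at its scribed start line and let go, a straight pin rolls down by itself into the open case (it must get there that way, neither carried nor pushed), while a bent one rocks and stays on the plate and belongs in the reject tray. When every pin is sorted, shut the lid of the case fully, and then swing its hasp right down over the catch stud. Leave the caliper, the mug and the carton where they are.

Things in the scene. Friction and masses are not known exactly. Their poses are not given: they have to be found in the camera images.
- roll_plate: Ground steel plate, 165 mm (its x, along which a pin is laid) by 220 mm (y), fixed. Origin on the bench under its centre. Its top leans 0.12 rad down towards -y: 93 mm above the bench at the upper (+y) edge, 80 mm at the centre, 67 mm at the lower edge, where the case stands. A fence 10 mm high, 6 mm thick runs along the upper edge; the other edges are open.
- start_line (a point): Middle of the start line scribed along the plate's x, on its top face, 60 mm below the upper edge (plate y = +50 mm), 86 mm above the bench. A straight pin let go here starts to roll at once and drops into the case in 1 to 2 s; a bent one laid with its bow level rocks at most and comes to rest within 4 cm.
- plate_low_edge (a point): Point in the middle of the lower edge of the plate's top face.
- case: Grey sheet-steel case, open on top, 175 mm (its x) by 120 mm (y) by 60 mm high, walls 4 mm, inner floor 7 mm above the bench; fixed. Origin on the bench under its centre; heading as the plate. Lid hinge on the +x (far) rim, hasp on the -x (front) side; catch stud amid the front face at 38 mm height, standing 10 mm out. Its +y side is 4 to 6 mm from the plate's lower edge, 7 mm lower.
- lid (a joint): Lid hinge, rad: 0 shut flat on the rim, up to 1.6; starts at 1.3 to 1.5 (leaning over the case). Stiff: stays where it is left, takes 0.3 to 1.1 N m to turn. A sheet 175 mm from hinge to front edge, 120 mm wide, 4 mm thick, without a handle: push its outer face. On it only a low panel and the hasp's leaf (2 mm).
- lid_hinge (a point): Point on the lid's hinge axis (along the case's y) in the middle of the far rim, level with the lid's underside, 60.5 mm above the bench.
- lid_edge (a point): Middle of the lid's front edge, on its outer face; moves with the lid.
- hasp (a joint): Hasp hinge, rad: 0 = strap flat against the case's front, over the stud (lid shut); 1.57 = straight out from the lid's front edge; up to 1.9. Starts at 1.2 to 1.8; stays where left; turns easily (0.03 N m: a hard push on it can lift the lid). Strap 28 mm wide, 2.5 mm thick, 46 mm long from its hinge, slotted for the stud, with a lip at its free end that stands 16 mm out of its outer face.
- hasp_hinge (a point): Point on the hasp's hinge axis (along the case's y), on the lid's front edge; with the lid shut, 63.5 mm above the bench and 4 mm in front of the case's front face.
- hasp_tip (a point): Free end of the hasp strap, 46 mm from its hinge; moves with it.
- rack: Wooden rack, 300 mm (its x) by 175 mm (y), fixed, origin on the bench under its centre: a board 12 mm thick with four toothed battens along y at x = -115, -35, 35, 115 mm, 14 mm thick, teeth up to 43 mm. Six places, x = -75 or 75, y = -54, 0 or 54 mm, not all filled; a pin lies along x in the teeth, its axis 44 mm above the bench, free underneath in the middle.
- reject_tray: Low dark sheet-steel tray, 175 mm (its x) by 140 mm (its y) by 34 mm high, walls 3 mm; loose, 0.6 kg. Origin under its centre, z up.
- tray_floor (a point): Centre of the tray's inner floor, 3 mm above the bench.
- caliper: Vernier caliper, 200 mm long, lying flat in front of the plate; leave alone.
- mug: Mug, 95 mm high, behind the rack; leave alone.
- seal_box: Small printed carton, 70 x 100 x 45 mm, behind the tray; leave alone.
- pin_a: Round steel axle pin, 20 mm diameter, 120 mm long, along its own x axis; 0.2 to 0.4 kg. Origin on its axis at mid length (within 4 mm). Any pin may be straight or bowed by about 8 mm over its length; a bowed one starts with the bow level. May be absent.
- pin_b: Round steel axle pin, 20 mm diameter, 120 mm long, along its own x axis; 0.2 to 0.4 kg. Origin on its axis at mid length (within 4 mm). Any pin may be straight or bowed by about 8 mm over its length; a bowed one starts with the bow level. May be absent.
- pin_c: Round steel axle pin, 20 mm diameter, 120 mm long, along its own x axis; 0.2 to 0.4 kg. Origin on its axis at mid length (within 4 mm). Any pin may be straight or bowed by about 8 mm over its length; a bowed one starts with the bow level. May be absent.
- pin_d: Round steel axle pin, 20 mm diameter, 120 mm long, along its own x axis; 0.2 to 0.4 kg. Origin on its axis at mid length (within 4 mm). Any pin may be straight or bowed by about 8 mm over its length; a bowed one starts with the bow level. May be absent.
- pin_e: Round steel axle pin, 20 mm diameter, 120 mm long, along its own x axis; 0.2 to 0.4 kg. Origin on its axis at mid length (within 4 mm). Any pin may be straight or bowed by about 8 mm over its length; a bowed one starts with the bow level. May be absent.
- pin_f: Round steel axle pin, 20 mm diameter, 120 mm long, along its own x axis; 0.2 to 0.4 kg. Origin on its axis at mid length (within 4 mm). Any pin may be straight or bowed by about 8 mm over its length; a bowed one starts with the bow level. May be absent.

How it is judged:
By the outcome, as a careful person would: the job done as asked, in the order asked, and still so for the second after the job is handed in, with the robot touching nothing.
Of pin_a, pin_c, pin_e, pin_f only 3 to 4 are there at a start; the rules pass over those that are not, and their reading is None.
Of pin_b, pin_d only 1 to 2 are there at a start; the rules pass over those that are not, and their reading is None.
At some moment in a run one of reject_tray may be knocked a few centimetres aside while the robot is not near it.
Once in a run the grip may slacken for a moment while it holds something.
It also fails if it takes over 210 s, if anything falls off the work surface, if the arm or the gripper's body presses on something with over 40 N, if the wrist force passes 120 N, or if a joint passes its speed limit or range.

## Working session

There is one attempt and no reset: what is moved stays moved. The work goes in short steps, each a Python script; the robot and the scene stay as the last script left them, time stands still between calls to the robot, and variables do not carry over. Pictures are saved under pics/ and viewed, at most 14 in all, crops included, and the job is handed in when it is done.

```bash
mkdir -p pics; cat > h.py <<'E'
import numpy as np, cv2
from cell import r, optics
def save(im,name): cv2.imwrite('pics/'+name,cv2.cvtColor(im,cv2.COLOR_RGB2BGR))
def pts(im, T=None):
    "world xyz for each pixel from depth"
    d=im['depth'].astype(float); v,u=np.indices(d.shape)
    P=np.stack([(u-im['cx'])/im['fx']*d,(v-im['cy'])/im['fy']*d,d,np.ones_like(d)],-1)
    M=np.linalg.inv(im['camera_from_world']) if T is None else T
    W=P@M.T; W=W[...,:3]; W[d==0]=np.nan
    return W
E
python3 - <<'E'
from h import *
for n in ('top','scene'):
    im=optics.get_image(n); save(im['pixels'],n+'0.png'); np.savez('pics/'+n+'0.npz',**im)
    print(n,im['fx'],np.linalg.inv(im['camera_from_world']).round(3).tolist())
print(r.finger_overhang,r.current_ee_rot(),r.current_t())
E
```

```text
top 397.00022221092075 [[-0.003, -0.99, 0.143, 0.421], [-1.0, -0.001, -0.025, 0.088], [0.024, -0.143, -0.989, 1.195], [0.0, 0.0, 0.0, 1.0]]
scene 413.63214858857305 [[0.745, -0.47, 0.475, 0.042], [-0.668, -0.513, 0.54, -0.552], [-0.01, -0.719, -0.695, 0.862], [0.0, 0.0, 0.0, 1.0]]
0.022 [ 1.52796100e-01  9.88257592e-01 -5.20167184e-04 -1.15814721e-04] 0.1
```

View pics/top0.png

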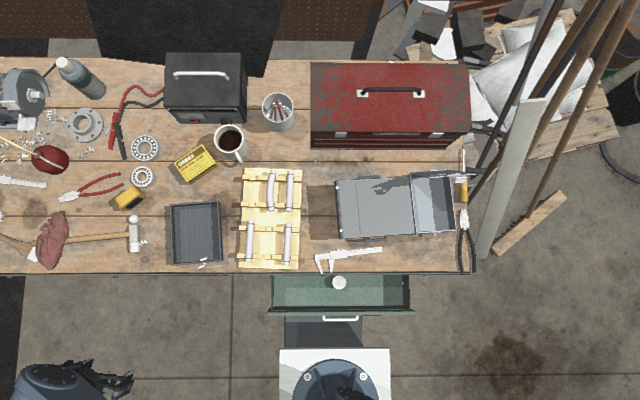

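View pics/scene0.png

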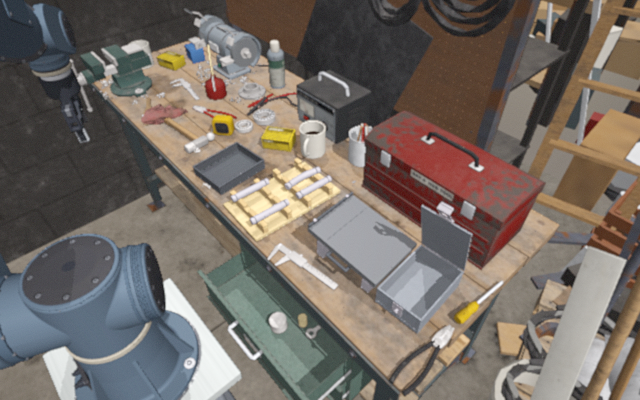

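The top view shows four pins in the rack: far-middle (272,190), which looks bowed, far-right (291,190), near-left (250,240) and near-right (287,242). The tray is at (195,232), the plate spans u 337–412 and the case spans u 415–455 with its lid standing. Next I measure these from depth.

```bash
python3 - <<'E'
from h import *
im=dict(np.load('pics/top0.npz')); W=pts(im); px=im['pixels']
sm=cv2.resize(px[155:275,160:480],None,fx=2.5,fy=2.5,interpolation=cv2.INTER_CUBIC); save(sm,'crop0.png')
hsv=cv2.cvtColor(px,cv2.COLOR_RGB2HSV)
for (u,v) in [(195,232),(252,215),(270,190),(291,190),(250,240),(287,242),(340,185),(372,210),(405,205),(415,200),(430,215),(440,190),(300,265)]: print((u,v),px[v,u],hsv[v,u],W[v,u].round(4))
# pins
m=((hsv[...,1]<60)&(hsv[...,2]>120)).astype(np.uint8); m[:,:236]=0;m[:,305:]=0;m[:165]=0;m[272:]=0
m&=(W[...,2]>0.035).astype(np.uint8)
n,l,st,c=cv2.connectedComponentsWithStats(m)
for i in range(1,n):
    if st[i,4]>80:
        w=W[l==i]; rc=cv2.minAreaRect(w[:,:2].astype(np.float32)); print('pin',st[i],w.mean(0).round(4),np.array(rc[0]).round(4),np.array(rc[1]).round(3),rc[2],np.percentile(w[:,2],[5,95]).round(3))
def rect(mask,name):
    n,l,st,c=cv2.connectedComponentsWithStats(mask.astype(np.uint8)); i=1+np.argmax(st[1:,4]); w=W[l==i]
    rc=cv2.minAreaRect(w[:,:2].astype(np.float32)); print(name,st[i],np.array(rc[0]).round(4),np.array(rc[1]).round(4),round(rc[2],2),w.mean(0).round(4)); return l==i
x,y,z=W[...,0],W[...,1],W[...,2]
reg=lambda u0,u1,v0,v1:(lambda a:(a.__setitem__((slice(v0,v1),slice(u0,u1)),True),a)[1])(np.zeros(z.shape,bool))
a=rect(reg(325,413,165,250)&(z>0.060)&(z<0.1),'plate')
w=W[a]; A=np.c_[w[:,:2],np.ones(len(w))]; print(np.linalg.lstsq(A,w[:,2],rcond=None)[0])
rect(reg(160,232,195,270)&(hsv[...,2]<110)&(z<0.06),'tray')
rect(reg(232,310,160,275)&(z>0.008)&(z<0.06),'rack')
rect(reg(405,465,165,250)&(z>0.05)&(z<0.07),'caserim')
rect(reg(405,475,165,250)&(z>0.08)&(z<0.3),'lid')
E
```

```text
(195, 232) [112 116 121] [107  19 121] [0.4866 0.412  0.002 ]
(252, 215) [244 237 191] [ 26  55 244] [0.5361 0.2422 0.0148]
(270, 190) [243 242 243] [150   1 243] [0.606  0.1869 0.0483]
(291, 190) [235 233 238] [132   5 238] [0.6055 0.1255 0.0516]
(250, 240) [243 242 243] [150   1 243] [0.4609 0.2416 0.0521]
(287, 242) [241 240 242] [135   2 242] [0.4549 0.1362 0.0519]
(340, 185) [155 161 160] [ 85  10 161] [ 0.6141 -0.0143  0.0884]
(372, 210) [164 168 167] [ 83   6 168] [ 0.5437 -0.1051  0.0802]
(405, 205) [165 171 171] [ 90   9 171] [ 0.559  -0.2018  0.0723]
(415, 200) [166 175 179] [ 99  19 179] [ 0.5827 -0.2506  0.0041]
(430, 215) [185 192 198] [104  17 198] [ 0.5367 -0.2943  0.005 ]
(440, 190) [107 108 113] [115  14 113] [ 0.6126 -0.3266  0.0108]
(300, 265) [172 148 127] [ 14  67 172] [ 0.3886  0.0994 -0.0005]
pin [266 170  11  42 275] [0.6056 0.1858 0.0515] [0.6049 0.1855] [0.026 0.122] 87.71894836425781 [0.046 0.056]
pin [285 171   9  41 272] [0.6034 0.1307 0.0514] [0.6039 0.1311] [0.02  0.121] 88.03533935546875 [0.045 0.056]
pin [245 220   9  42 290] [0.4597 0.2443 0.0509] [0.4601 0.2451] [0.02  0.117] 88.19539642333984 [0.046 0.055]
pin [282 223  10  43 293] [0.4497 0.1374 0.0513] [0.4499 0.1367] [0.12  0.026] 2.024627208709717 [0.046 0.056]
plate [ 334  176   79   66 4276] [ 0.5529 -0.1137] [0.1893 0.2274] 2.6 [ 0.5522 -0.1116  0.0799]
[-0.00805873  0.11692713  0.09735036]
tray [ 171  201   61   63 1328] [0.4852 0.3882] [0.1731 0.1697] 5.35 [0.4977 0.401  0.0084]
rack [ 237  167   65  103 5715] [0.5298 0.1886] [0.1751 0.3002] 87.63 [0.526  0.1882 0.0247]
caserim [405 173  52  61 631] [ 0.5649 -0.2777] [0.1507 0.1751] 88.38 [ 0.5503 -0.2506  0.0624]
lid [411 170  64  13 430] [ 0.6225 -0.2805] [0.0683 0.1187] 5.7 [ 0.6216 -0.2755  0.2014]
```

View pics/crop0.png

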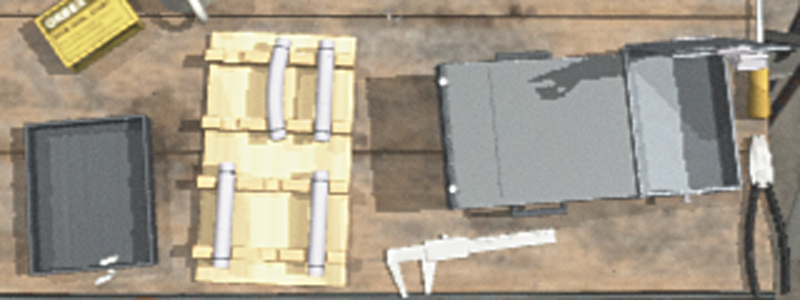

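```bash
python3 - <<'E'
from h import *
im=dict(np.load('pics/top0.npz')); W=pts(im); px=im['pixels']; hsv=cv2.cvtColor(px,cv2.COLOR_RGB2HSV)
x,y,z=W[...,0],W[...,1],W[...,2]; v,u=np.indices(z.shape)
c=np.array([-0.008,0.117,0.0935])
m0=(u>325)&(u<413)&(v>165)&(v<250)&(hsv[...,1]<40)&(z>.06)&(z<.1)
for k in range(4):
    w=W[m0]if k==0 else W[m]; 
    c=np.linalg.lstsq(np.c_[w[:,:2],np.ones(len(w))],w[:,2],rcond=None)[0]
    m=m0&(abs(c[0]*x+c[1]*y+c[2]-z)<.006)
m=cv2.morphologyEx(m.astype(np.uint8),cv2.MORPH_OPEN,np.ones((5,5)))>0
w=W[m]; rc=cv2.minAreaRect(w[:,:2].astype(np.float32)); print('plate',c,rc,w[:,:2].mean(0))
# PCA-free edges: rotate by theta, percentiles
for th in (.07,.09,.11):
    X=w[:,0]*np.cos(th)+w[:,1]*np.sin(th);Y=-w[:,0]*np.sin(th)+w[:,1]*np.cos(th)
    print(th,np.percentile(X,[.5,99.5]),np.percentile(Y,[.5,99.5]))
# fence
# case floor/rim
mm=(u>408)&(u<475)&(v>165)&(v<250)&(z>.05)&(z<.068); wl=W[mm&(c[0]*x+c[1]*y+c[2]-z>.008)]; print('rim',cv2.minAreaRect(wl[:,:2].astype(np.float32)))
ml=(u>408)&(u<475)&(v>160)&(v<215)&(z>.085)&(z<.225)&(y<-.2)&(y>-.36); wl=W[ml]; print('lid',len(wl),np.percentile(wl,[2,50,98],axis=0).round(3).tolist())
S=dict(np.load('pics/scene0.npz')); WS=pts(S); 
q=(WS[...,1]<-.2)&(WS[...,1]>-.36)&(WS[...,0]>.5)&(WS[...,0]<.7)&(WS[...,2]>.08); wl=WS[q]; print('lid scene',len(wl),np.percentile(wl,[2,50,98],axis=0).round(3).tolist())
for a,b in((.08,.11),(.12,.15),(.17,.2),(.2,.23),(.235,.3)):
    s=wl[(wl[:,2]>a)&(wl[:,2]<b)]; print(a,len(s),np.median(s,axis=0).round(4), s[:,1].min(),s[:,1].max())
t=(WS[...,1]<0.05)&(WS[...,1]>-.4)&(WS[...,0]>.68)&(WS[...,0]<.8)&(WS[...,2]>.05);print('toolbox front',np.percentile(WS[t],[1,5,50,99],axis=0).round(3).tolist())
# tray: rim dark
mt=(u>160)&(u<232)&(v>195)&(v<272)&(hsv[...,2]<150)&(hsv[...,1]<60); 
mt=cv2.morphologyEx(mt.astype(np.uint8),cv2.MORPH_OPEN,np.ones((3,3)));n,l,st,cc=cv2.connectedComponentsWithStats(mt);i=1+np.argmax(st[1:,4]);w=W[l==i];w=w[w[:,2]>.02];print('tray',st[i],cv2.minAreaRect(w[:,:2].astype(np.float32)))
E
```

```text
plate [-0.00939511  0.12055607  0.09872392] ((0.5536001920700073, -0.11629095673561096), (0.16525602340698242, 0.21078616380691528), 4.326651096343994) [ 0.55314457 -0.11423095]
0.07 [0.46223951 0.62558094] [-0.25803447 -0.0506115 ]
0.09 [0.45922502 0.622181  ] [-0.2694302  -0.06122461]
0.11 [0.45519578 0.61954972] [-0.28062898 -0.07162821]
rim ((0.566146194934845, -0.23304986953735352), (0.17376406490802765, 0.019921524450182915), 2.3225746154785156)
lid 236 [[0.614, -0.337, 0.088], [0.633, -0.268, 0.165], [0.657, -0.221, 0.223]]
lid scene 1929 [[0.59, -0.34, 0.084], [0.626, -0.285, 0.173], [0.651, -0.225, 0.277]]
0.08 276 [ 0.6467 -0.285   0.0954] -0.3405844393253 -0.2219303596157981
0.12 316 [ 0.6359 -0.2841  0.1354] -0.34097216618614656 -0.222453246113676
0.17 360 [ 0.6227 -0.2866  0.185 ] -0.3421182083287033 -0.22297603126392146
0.2 437 [ 0.6146 -0.2872  0.2167] -0.3428428109351116 -0.2240065497646181
0.235 177 [ 0.5949 -0.2852  0.2735] -0.2993646315363951 -0.26932390402801887
toolbox front [[0.737, -0.353, 0.053], [0.74, -0.348, 0.065], [0.745, -0.174, 0.167], [0.798, 0.045, 0.2]]
tray [ 165  200   67   65 3393] ((0.48431670665740967, 0.40424060821533203), (0.1769983023405075, 0.14345042407512665), 4.753578186035156)
```

```bash
cat >> h.py <<'E'
from scipy.spatial.transform import Rotation as Ro
def quat(y_t,z_t):
    z=np.array(z_t,float);z/=np.linalg.norm(z);y=np.array(y_t,float);y-=z*(y@z);y/=np.linalg.norm(y)
    return Ro.from_matrix(np.c_[np.cross(y,z),y,z]).as_quat().tolist()
def down(psi): return quat([-np.sin(psi),np.cos(psi),0],[0,0,-1])
TH=.078; RK=-.038
PX=np.array([np.cos(TH),np.sin(TH),0]); PY0=np.array([-np.sin(TH),np.cos(TH),0])
PC=np.array([.5533,-.112,.080]); N=-np.sin(.12)*PY0+np.array([0,0,np.cos(.12)]); PYs=np.cross(N,PX)
SL=PC+.05/np.cos(.12)*0+ .05*PY0+np.array([0,0,.006])
QP=quat(PYs,-N); QR=down(RK)
GO=.013
def lin(p,q=None,vel=.35): r.move_linear([float(a) for a in p],q,vel) if q is not None else r.move_linear([float(a) for a in p],vel=vel)
def held(): return r.current_opening(),r.current_finger_force()
def grab(p,q,n=np.array([0,0,1.]),up=.08,op=.45):
    "p = axis point; approach along n"
    p=np.array(p); r.move_to((p+n*(GO+up)).tolist(),q); r.set_gripper(op)
    lin(p+n*GO,vel=.2); r.set_gripper(0,90); lin(p+n*(GO+up),vel=.25); print('held',held(),r.current_t())
def lay():
    p=SL+N*(.010+.0015+GO)
    lin(p+N*.05,QP); print('above',held()); lin(p,vel=.12); print('at',held(),r.current_contact_force())
    r.set_gripper(.6); lin(p+N*.07,vel=.4); print('released',r.current_t(),r.current_tool_pos())
def look(name):
    im=optics.get_image('top'); c=cv2.resize(im['pixels'][155:275,160:480],None,fx=2.5,fy=2.5,interpolation=cv2.INTER_CUBIC); save(c,name); np.savez('pics/'+name[:-4]+'.npz',**im); return im
def residue(im):
    "pixels above the plate plane, and in the case"
    W=pts(im); d=(W-PC); X=d@PX; Y=d@PY0; h=(W-PC)@N
    m=(abs(X)<.075)&(abs(Y)<.098)&(h>.008)&(h<.035)
    w=W[m]; print('on plate',m.sum(), w.mean(0).round(4) if m.sum()>20 else '', (X[m].mean().round(4),Y[m].mean().round(4)) if m.sum()>20 else '')
    mc=(abs(X)<.08)&(Y<-.118)&(Y>-.23)&(W[...,2]>.012)&(W[...,2]<.05); print('in case',mc.sum(),W[mc].mean(0).round(3) if mc.sum() else '')
    return m
E
python3 - <<'E'
from h import *
r.set_gripper(.45)
grab([.604,.131,.044],QR)
lay()
r.move_to([.605,.187,.16],QR); print(r.current_t())
im=look('l1.png'); residue(im)
E
```

```text
held (0.19249352369906436, 88.11220049858093) 4.3333
above (0.19827521243043186, 88.19414019584656)
at (0.19825951522425325, 92.00651049613953) [-2.28748655  0.70528245  4.59277645]
released 6.4083 [ 0.55112775 -0.0738211   0.18170823]
7.45
on plate 0  
in case 343 [ 0.569 -0.329  0.025]
```

View pics/l1.png

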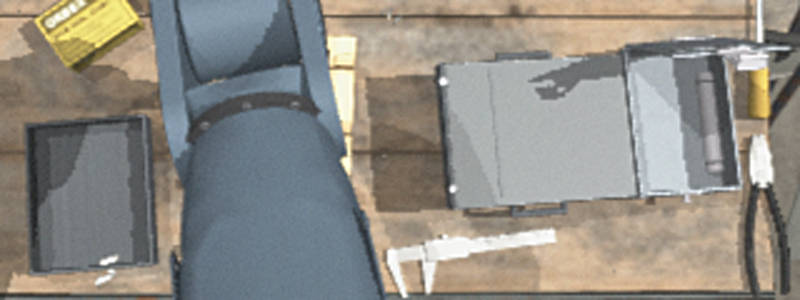

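The pin rolled into the case (crop pixel 708,125) and the plate is clear. Next pin.

```bash
python3 - <<'E'
from h import *
grab([.460,.2445,.044],QR); lay(); r.move_to([.45,.1367,.16],QR); r.sleep(.5)
im=look('l2.png'); m=residue(im)
if m.sum()<20:
    grab([.450,.137,.044],QR); lay(); r.move_to([.605,.187,.16],QR); r.sleep(.7)
    im=look('l3.png'); residue(im); 
E
```

```text
held (0.1943619049613191, 88.15828800201416) 9.8
above (0.1913999545618003, 88.20040225982666)
at (0.19442044236510092, 90.16970872879028) [-8.40108705 -0.05278979 12.93786923]
released 12.2167 [ 0.55113664 -0.07382485  0.18168439]
on plate 0  
in case 601 [ 0.566 -0.32   0.025]
held (0.19382105527628746, 88.15373182296753) 15.5667
above (0.19504603811692256, 88.21713924407959)
at (0.20425422370629767, 88.0132269859314) [ 0.70158278  0.63380468 -4.24869575]
released 17.7 [ 0.55115218 -0.07382761  0.18176569]
on plate 1  
in case 855 [ 0.566 -0.311  0.025]
```

```bash
python3 - <<'E'
from h import *
grab([.605,.187,.044],QR); lay(); r.move_to([.45,.2,.25],QR); r.sleep(2)
im=look('l4.png'); m=residue(im)
W=pts(im)
if m.sum()>20:
    w=W[m]; X=(w-PC)@PX
    for a in np.arange(-.06,.07,.02):
        s=(abs(X-a)<.01); print(round(a,2),s.sum(),((w[s]-PC)@PY0).mean().round(4),((w[s]-PC)@N).max().round(4))
hsv=cv2.cvtColor(im['pixels'],cv2.COLOR_RGB2HSV); v,u=np.indices(hsv.shape[:2])
mt=((u>150)&(u<236)&(v>185)&(v<272)&(hsv[...,2]<150)&(hsv[...,1]<60)).astype(np.uint8)
mt=cv2.morphologyEx(mt,cv2.MORPH_OPEN,np.ones((3,3)));n,l,st,cc=cv2.connectedComponentsWithStats(mt);i=1+np.argmax(st[1:,4]);w=W[l==i];w=w[(w[:,2]>.02)&(w[:,2]<.045)];print('tray',st[i],cv2.minAreaRect(w[:,:2].astype(np.float32)))
E
```

```text
held (0.19667887309165263, 88.21567118167877) 21.3583
above (0.19717324937716652, 88.19997310638428)
at (0.19807067400427264, 95.51441475749016) [0.81449637 1.66403756 0.00598577]
released 23.5833 [ 0.5511065  -0.07388147  0.1817191 ]
on plate 312 [ 0.5478 -0.0656  0.1034] (np.float64(-0.0018), np.float64(0.0467))
in case 852 [ 0.567 -0.311  0.025]
-0.06 31 0.0379 0.0233
-0.04 54 0.0414 0.0242
-0.02 51 0.0463 0.0236
0.0 51 0.0495 0.0228
0.02 50 0.0507 0.0243
0.04 51 0.0498 0.0233
0.06 24 0.0503 0.0223
tray [ 151  200   85   72 3413] ((0.48440787196159363, 0.40441158413887024), (0.1773812621831894, 0.1425013244152069), 4.592745304107666)
```

View pics/l4.png

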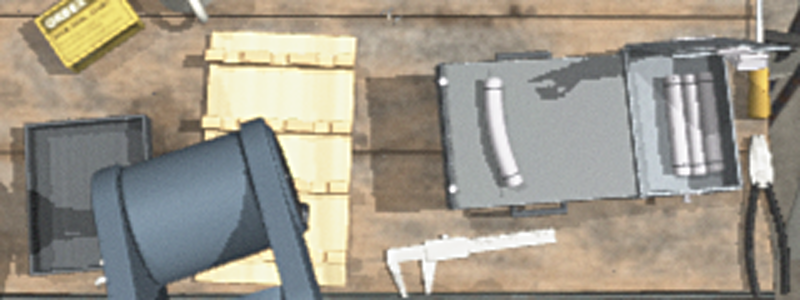

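The bowed pin stayed on the plate at crop (500,130), turned about 6°, and three pins are in the case. The tray hasn't moved. I pick the bowed pin up and put it in the tray.

```bash
cat >> h.py <<'E'
def tray(im):
    W=pts(im); hsv=cv2.cvtColor(im['pixels'],cv2.COLOR_RGB2HSV); v,u=np.indices(hsv.shape[:2])
    mt=((u>150)&(u<236)&(v>185)&(v<272)&(hsv[...,2]<150)&(hsv[...,1]<60)).astype(np.uint8)
    mt=cv2.morphologyEx(mt,cv2.MORPH_OPEN,np.ones((3,3)));n,l,st,cc=cv2.connectedComponentsWithStats(mt);i=1+np.argmax(st[1:,4]);w=W[l==i];w=w[(w[:,2]>.02)&(w[:,2]<.045)]
    rc=cv2.minAreaRect(w[:,:2].astype(np.float32)); print('tray',rc); return rc
E
python3 - <<'E'
from h import *
a=.10; ax=np.cos(a)*PX+np.sin(a)*PYs
p=PC+.0495*PYs+N*.0105
grab(p,quat(np.cross(N,ax),-N),N,up=.07)
rc=tray(optics.get_image('top')); c=rc[0]
ps=np.deg2rad(rc[2]) if rc[1][0]>rc[1][1] else np.deg2rad(rc[2]-90)
if abs(c[0]-.484)<.05 and abs(c[1]-.404)<.06 and abs(ps)<.3:
    q=down(ps); p=r.current_tool_pos(); 
    lin([.52,.15,.2],q); lin([c[0],c[1],.13]); print(held()); lin([c[0],c[1],.03],vel=.15); print(held(),r.current_contact_force())
    r.set_gripper(.45); lin([c[0],c[1],.15])
    r.move_to([.5,.1,.3],down(0)); print(r.current_t())
    im=look('l5.png'); tray(im); residue(im)
E
```

```text
held (0.19850990526565906, 87.97127366065979) 29.475
tray ((0.48429781198501587, 0.4041507840156555), (0.17705541849136353, 0.1435040682554245), 4.841029167175293)
(0.1991420872513323, 88.06508481502533)
(0.19447504848703837, 87.9387903213501) [ 0.23600917 -0.19727233 -2.55628928]
34.1667
tray ((0.4843366742134094, 0.40411055088043213), (0.17695382237434387, 0.14376860857009888), 4.700195789337158)
on plate 0  
in case 860 [ 0.566 -0.31   0.025]
```

View pics/l5.png

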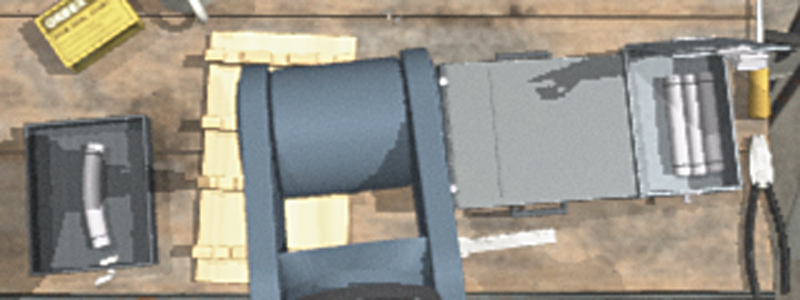

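The bowed pin is in the tray (crop 95,195), and three pins are in the case. Next I shut the lid.

```bash
cat >> h.py <<'E'
Z=np.array([0,0,1.]); CC=PC-.1745*PY0; CC[2]=0; H=CC+.0875*PX+.0605*Z
def lidtip(phi,rho,yo):
    return H+rho*(-np.cos(phi)*PX+np.sin(phi)*Z)+.004*(np.sin(phi)*PX+np.cos(phi)*Z)+.011*PX+yo*PY0
E
python3 - <<'E'
from h import *
print('H',H)
q=down(TH); yo=.03; T=.022*Z
r.set_gripper(0)
p=lidtip(1.31,.165,yo)+T+.022*PX
r.move_to((p+.09*Z-.0*PX).tolist(),q); lin(p,vel=.15); print(p,r.current_contact_force())
for phi in np.arange(1.2,-.01,-.15):
    rho=.165-.03*(1.2-phi)/1.2
    lin(lidtip(phi,rho,yo)+T,vel=.12); print(round(phi,2),r.current_contact_force().round(1) if hasattr(r.current_contact_force(),'round') else r.current_contact_force(),r.current_tool_pos()[2])
p=lidtip(0,.135,yo)+T
for k in range(6):
    f=np.array(r.current_contact_force()); print(f.round(1))
    if f[2]>18: break
    p=p-.0015*Z; lin(p,vel=.05)
print(p,r.current_tool_pos(),r.current_t())
E
```

```text
H [ 0.65413116 -0.27915136  0.0605    ]
[ 0.64613029 -0.2496852   0.24295192] [0.10093712 0.09498984 0.63681582]
1.2 [-0.2 -0.7  1. ] 0.23881572739877108
1.05 [ 0.6  1.1 -0. ] 0.2245417227027901
0.9 [-0.2  0.3  0.5] 0.20851617814619236
0.75 [-0.4  0.9 -0.3] 0.1905058656866541
0.6 [ 0.2 -0.1  0. ] 0.17076255288147024
0.45 [ 0.3 -0.6  1. ] 0.14994642736639452
0.3 [ 0.2  0.2 -0. ] 0.12865687622035984
0.15 [-1.   0.2 -0.2] 0.10735192442660763
0.0 [ 0.1 -0.9 -0.7] 0.08683065140059969
[ 0.1 -0.9 -0.7]
[-5.2  2.2 14.4]
[-10.9   5.4  30.5]
[ 0.52817055 -0.25890477  0.0835    ] [ 0.5285348  -0.25905834  0.08630406] 40.5333
```

```bash
python3 - <<'E'
from h import *
p=np.array(r.current_tool_pos()); lin(p+.12*Z); r.move_to([.42,-.02,.3],down(0))
im=optics.get_image('scene'); W=pts(im); 
save(cv2.resize(im['pixels'][190:340,290:490],(800,600),interpolation=cv2.INTER_CUBIC),'s1.png')
D=W-CC; X=D@PX;Y=D@PY0
m=(abs(X)<.08)&(abs(Y)<.055)&(W[...,2]>.04)&(W[...,2]<.2)
A=np.c_[X[m],Y[m],np.ones(m.sum())]; print('lid',np.linalg.lstsq(A,W[...,2][m],rcond=None)[0],m.sum(),np.percentile(W[...,2][m],[5,95]))
m=(X<-.094)&(X>-.15)&(abs(Y)<.025)&(W[...,2]>.012)
print('hasp',m.sum(),np.c_[X[m],Y[m],W[...,2][m]][::15].round(3).tolist())
tray(optics.get_image('top'))
E
```

```text
lid [0.00115053 0.00211661 0.06396061] 2819 [0.06129559 0.06662283]
hasp 217 [[-0.096, 0.013, 0.062], [-0.101, 0.01, 0.061], [-0.095, -0.002, 0.063], [-0.11, 0.01, 0.059], [-0.114, 0.01, 0.06], [-0.114, 0.01, 0.056], [-0.115, 0.006, 0.057], [-0.105, -0.01, 0.06], [-0.128, 0.012, 0.053], [-0.127, 0.005, 0.057], [-0.126, 0.001, 0.057], [-0.124, -0.003, 0.055], [-0.124, -0.006, 0.054], [-0.136, -0.002, 0.056], [-0.127, -0.014, 0.054]]
tray ((0.48452264070510864, 0.4039061665534973), (0.17751754820346832, 0.1427779644727707), 4.788661479949951)
```

View pics/s1.png

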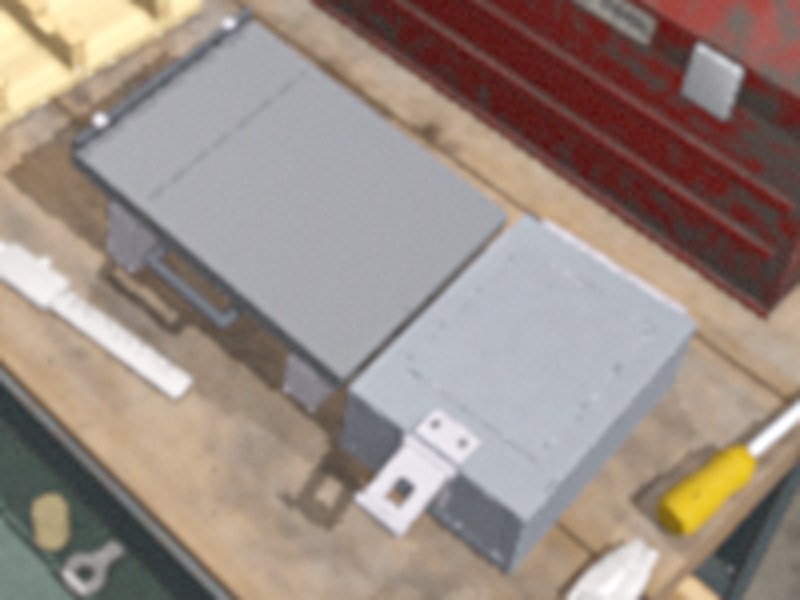

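The lid is flat shut (slope ~0, top at z 0.064). The hasp strap sticks out at crop (405,490), tip near case-frame X = −0.137. I push it down from above, then in at the lip.

```bash
python3 - <<'E'
from h import *
q=down(TH); F=lambda:np.array(r.current_contact_force()).round(1)
def P(X,ztip,Y=0): return CC+X*PX+Y*PY0+(ztip+.022)*Z
r.move_to(P(-.121,.12).tolist(),q); lin(P(-.121,.075),vel=.1)
for z in np.arange(.065,.033,-.005): lin(P(-.121,z),vel=.06); print(round(z,3),F())
lin(P(-.125,.12)); lin(P(-.165,.12)); lin(P(-.165,.010),vel=.15); print('front',F())
for X in np.arange(-.150,-.113,.003):
    lin(P(X,.010),vel=.05); f=F(); print(X.round(3),f)
    if np.hypot(f[0],f[1])>12: break
r.sleep(.3); print(F(),(np.array(r.current_tool_pos())-CC)@PX)
lin(P(-.165,.010),vel=.1); lin(P(-.165,.15)); r.move_to([.42,.05,.3],down(0))
im=optics.get_image('scene'); W=pts(im); save(cv2.resize(im['pixels'][240:340,330:464],(800,600),interpolation=cv2.INTER_CUBIC),'s2.png')
D=W-CC; X=D@PX;Y=D@PY0
m=(X<-.09)&(X>-.15)&(abs(Y)<.02)&(W[...,2]>.01); print(np.c_[X[m],Y[m],W[...,2][m]][::25].round(3).tolist())
m=(abs(X)<.08)&(abs(Y)<.055)&(W[...,2]>.04)&(W[...,2]<.2)
A=np.c_[X[m],Y[m],np.ones(m.sum())]; print('lid',np.linalg.lstsq(A,W[...,2][m],rcond=None)[0])
tray(look('l6.png')); print(r.current_t())
E
```

```text
0.065 [ 0.5 -0.6 -0. ]
0.06 [-0.   0.2 -0.8]
0.055 [ 0.6 -0.7  0. ]
0.05 [-0.2 -0.4 -0.7]
0.045 [0.9 0.2 0.5]
0.04 [ 0.3 -0.1  0.8]
0.035 [0.  0.  0.2]
front [-0.6  0.3 -0.4]
-0.15 [-0.6  0.3  0.5]
-0.147 [-0.1 -0.1 -0.3]
-0.144 [0.6 0.2 0.3]
-0.141 [-0.3 -1.1  0.5]
-0.138 [ 0.3  0.5 -0.3]
-0.135 [-2.9  0.3 -1.4]
-0.132 [-2.   0.7 -1.6]
-0.129 [-0.1  1.5 -0.2]
-0.126 [0.3 0.9 0.1]
-0.123 [-0.5  0.2 -0. ]
-0.12 [-0.7 -0.6 -0.5]
-0.117 [ 0.4 -0.3  0.4]
-0.114 [-5.2 -1.8 -0. ]
[-4.4 -1.9  0.1] -0.11465715229654168
[[-0.092, 0.015, 0.068], [-0.091, 0.005, 0.054], [-0.091, -0.005, 0.057], [-0.092, -0.012, 0.058], [-0.092, 0.009, 0.021], [-0.095, 0.006, 0.019], [-0.104, 0.01, 0.018], [-0.091, -0.013, 0.025], [-0.103, -0.008, 0.021]]
lid [-0.00129146 -0.00014083  0.06420049]
tray ((0.4842618703842163, 0.4038420617580414), (0.17731121182441711, 0.14306488633155823), 4.642599105834961)
53.8333
```

View pics/s2.png

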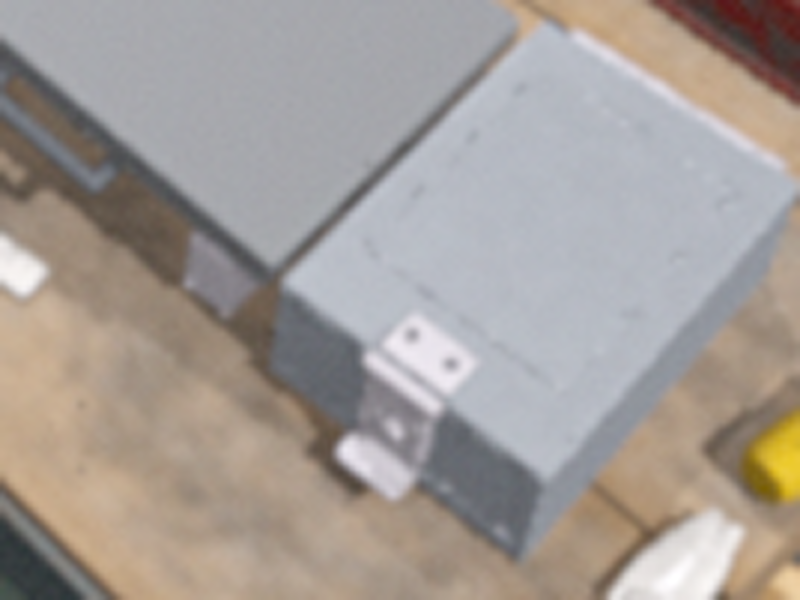

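View pics/l6.png

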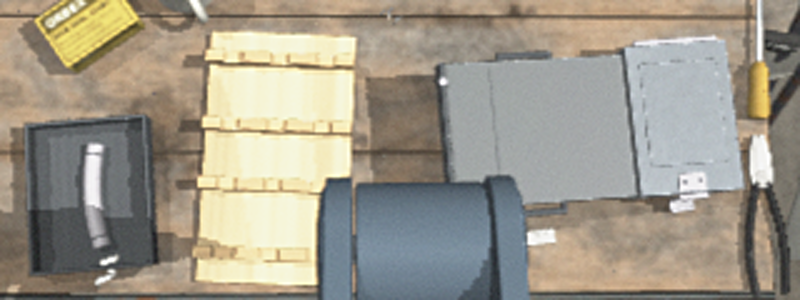

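The hasp hangs vertical against the case front with the stud showing in its slot (crop 395,428), and the lid is flat. The bent pin is in the tray and the rack and plate are empty. Handing in.

```bash
python3 -c "
from h import *
print(r.hand_in())"
```

```text
the job is handed in; nothing more can be done
None
```

I handed the job in at about 54 s of the 210 s allowed: three straight pins rolled into the case, the one bent pin is in the reject tray, the lid is shut, and the hasp is down over its stud.

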